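# Reset the zero of a coffee grinder on the workbench

### The job

The coffee grinder on the bench has just had its burrs cleaned and put back: turn its adjusting ring clockwise, by the orange bar, gently until you feel the burrs touch, without forcing them together. Then back the ring off counter-clockwise by exactly 4 clicks from that touch and let go. Leave the hopper, mug, screwdriver and brush where they are.

Things in the scene. Friction and masses are not known exactly. Their poses are not given: they have to be found in the camera images.
- grinder: Coffee grinder, hopper off, fixed to the bench: black base 195 x 120 x 22 mm, round steel housing of 108 mm diameter with a black top at 158 mm; towards its own -x a black spout (to 108 mm from the axis, top at 135 mm) over a fixed metal cup (to 125 mm). Origin on the bench under the ring's vertical axis, z up. On top sits the adjusting ring, 80 mm in diameter, black with white ticks, its flat top at 178 mm.
- ring_bar (a point): Middle of the orange grip bar across the top of the ring, on the ring's axis, 192 mm above the bench. The bar is 62 mm long (this point's x axis), 13 mm thick (y) and rises from the ring's top at 178 mm to 207 mm; z is up. It turns with the ring; grip it from above across its thickness. It may be let go and gripped again: the ring stays in its click.
- ring: The adjusting ring with its bar; origin on the axis, 160 mm above the bench, axes as ring_bar. Clockwise from above brings the burrs together. 24 clicks per turn (15 degrees each): up to about 0.15 N m takes it over each click, and it settles into the nearest one. It starts 5 to 9 clicks from touching, at a bar angle that differs every time and cannot be seen.
- burr_gap (a joint): Gap of the hidden burrs, m: 0 touching (which is a click position), more when open. Only 0.0125 mm per click, far less than this reading's error, so the touch must be felt: past it the ring meets a springy stop, about 6 N m per radian. A steady 0.4 to 0.7 N m of turning moment is a sure touch (clicks only give brief peaks); over about 1 N m damages the burrs.
- hopper: Smoky brown see-through bean hopper, open upward, 108 mm in diameter at the rim, 60 mm at the foot, 100 mm tall, standing beside the grinder; origin at the centre of its underside. Not to be moved.
- mug: Blue ceramic mug, 80 mm in diameter, 90 mm tall, handle on its +y side; origin at the centre of its underside. Not to be moved.
- screwdriver: Screwdriver with a red handle, 190 mm long, lying on the bench along its x axis. Not to be moved.
- brush: Small wooden-handled cleaning brush, 170 mm long, lying on the bench along its x axis. Not to be moved.

How it is judged (in metres and radians):
On the way:
1. the burrs have been brought to touch: ring within a third of a click of the touch, or against it (value of joint burr_gap below 3.75e-06 m), for 0.2 s.
At the end, for the whole second after the job is handed in: the ring rests 4 clicks (within 0.45 click) open from the touch, 0.044 to 0.056 mm of burr gap, still and released (value of joint burr_gap between 4.437e-05 and 5.562e-05 m and angular speed of ring below 0.1 rad/s).
It fails at once if the burrs are forced together (about 1 N m or more on the ring past the touch) (value of joint burr_gap below -8.1e-06 m).
It fails at once if the hopper, mug, screwdriver or brush is moved by more than 15 mm (distance of any of hopper, mug, screwdriver, brush from where it was at the start of the episode above 0.015 m).
It also fails if it takes over 72 s, if anything falls off the work surface, if the arm or the gripper's body presses on something with over 40 N, if the wrist force passes 120 N, or if a joint passes its speed limit or range.

### The arm

A 7-joint arm with a two-finger parallel gripper is mounted at the origin on the work surface. World frame = base frame: x ahead of the robot, y to its left, z up, the work surface at z = 0. Lengths are in mm, angles in rad, forces in N, time in s.
With the tool pointing down it reaches from about 400 to 875 mm from the base axis. Payload 19.3 kg.
Tool frame: the origin (TCP) lies at the very end of the fingers, on their centre line; the grasp point (between the pads) lies 19 mm behind it (grip_point_offset is the z of the grasp point in the tool frame, in mm); z points along the fingers, x is the direction in which the jaws open and shut, and the axes are right-handed (so a half turn about z gives the same grasp; the last joint's range is limited). The gripper opens to 85 mm and grips with 20 to 120 N. Pads are 22 mm wide; open, the fingers measure 114 mm over their backs; the gripper's body (76 mm by 85 mm) begins 54 mm behind the grasp point. The pads swing forward as they close: fully open they stand 13 mm farther back than shut.
Start: joints at [1.145, 0.521, -0.036, 1.599, 0.021, 1.021, -0.113], TCP at [217.685, -585.857, 231.291] pointing down, gripper open.
Joint ranges: [-2.91, 2.91], [-0.3, 2.13], [-1.5, 1.42], [0.17, 2.43], [-1.26, 4.41], [0.16, 1.93], [-2.52, 2.52]. Speed limits (rad/s): [1.89, 1.89, 2.39, 2.39, 3.01, 3.01, 3.01].

### API

Orientations are given as a 3x3 rotation matrix whose columns are the frame's x, y, z axes.
In Python, from workcell import movep, movel, goto_joints, open_gripper, clamp, wait, inverse_kinematics, read_state, camera, PlanningError, finish_job, grip_point_offset gives the robot as it stands. Calls block until the motion is done:
- movep(position, orientation): joint-space move of the TCP to a pose.
- movel(position, frame=None, max_speed=150, guard=None): straight line of the TCP; frame=None keeps the orientation; max_speed is the mean speed in mm/s. With guard (N) it stops when the force on the tool has changed by that much, and returns True; else False.
- goto_joints(angles): joint-space move.
- open_gripper() and clamp(): open the fingers fully, or close them until they stop; the grip force is fixed at half the most.
- wait(seconds).
- inverse_kinematics(position, orientation): joint angles nearest the present ones, or None.
- read_state(): the state.
- camera(name): name is "side" or "top" or "wrist"; returns a dict with "image" (480x640x3 uint8, blue, green, red), "range_z" (480x640 float32, mm along the optical axis (not along the pixel's ray), 0 where there is no reading), "fx", "fy", "cx", "cy" (pixels), "cam_to_world" (4x4, takes a point from camera to world coordinates). Camera axes: x right, y up, looking along -z (the intrinsics and any distortion apply to the point x, -y, -z); pixel columns grow to the right and rows downward; lengths in mm; the calibration is good to about 2 mm. The wrist camera is an equidistant fisheye: a pixel r from the principal point sees the ray r / f radians off the axis. A picture is of the moment at which its call begins.
A pose or a line that the arm cannot do raises PlanningError and nothing moves.
- finish_job(): hands the job in, once; it reports no verdict.
The state is a dict: "time": time; "qpos": joint angles; "qvel": joint speeds; "joint_efforts": joint torques, N m; "eef_pos": TCP position; "tool_rot": TCP orientation; "ft_force": force on the tool from outside, world axes, zero at the start; "torque": the same for the moment, N m; "finger_gap": finger opening in mm.
Only numpy, scipy, OpenCV 4.12 (cv2) and the standard library are available. Lean on these libraries where they do the work, as an engineer would, in place of code of your own. Each camera call takes 0.05 s, during which the arm holds its last target.

## Working session

There is one attempt and no reset: what is moved stays moved. The work goes in short steps, each a Python script; the robot and the scene stay as the last script left them, time stands still between calls to the robot, and variables do not carry over. Pictures are saved under pics/ and viewed, and the job is handed in when it is done.

```bash
ls; mkdir -p pics; python3 - <<'E'
from workcell import *
import cv2
for n in("top","side"):
    c=camera(n); cv2.imwrite(f"pics/{n}0.png",c["image"]); print(n,c["fx"],c["cx"],c["cy"],c["cam_to_world"].round(3).tolist() if hasattr(c["cam_to_world"],'round') else c["cam_to_world"])
s=read_state(); print(s); print(grip_point_offset)
E
```

```text
pics
top 484.21334021173664 320.2842464557564 241.51555876560934 [[0.024, 0.992, -0.12, 484.818], [-1.0, 0.025, 0.003, 14.772], [0.006, 0.12, 0.993, 1138.939], [0.0, 0.0, 0.0, 1.0]]
side 453.9569442452931 308.9367384164273 237.59520330996693 [[0.988, 0.123, -0.096, 495.532], [-0.156, 0.747, -0.646, -550.406], [-0.007, 0.654, 0.757, 773.211], [0.0, 0.0, 0.0, 1.0]]
{'time': 0.1, 'qpos': array([ 1.14476142,  0.52196898, -0.03632253,  1.59993994,  0.02122229,
        1.02111173, -0.11280965]), 'qvel': array([-1.06297800e-03, -6.72753175e-04,  1.15700038e-03, -1.13523493e-03,
       -7.44995026e-04,  7.42187828e-05,  6.69932978e-05]), 'joint_efforts': array([ 5.33941769e-03, -9.28488922e+01,  1.98520795e+00, -3.70530403e+01,
        1.82615319e-02,  5.53943435e-03, -6.92136132e-05]), 'eef_pos': array([ 217.58725657, -585.57886849,  230.77823458]), 'tool_rot': array([[ 3.48360277e-01, -9.37360611e-01, -4.50288568e-04],
       [-9.37360144e-01, -3.48360555e-01,  9.40170173e-04],
       [-1.03814126e-03,  9.45646151e-05, -9.99999457e-01]]), 'ft_force': array([-0.06181123,  0.23719083,  0.60213958]), 'torque': array([ 0.01104322, -0.01856235, -0.00909717]), 'finger_gap': 85.36234361732188}
-18.700000000000003
```

View pics/top0.png

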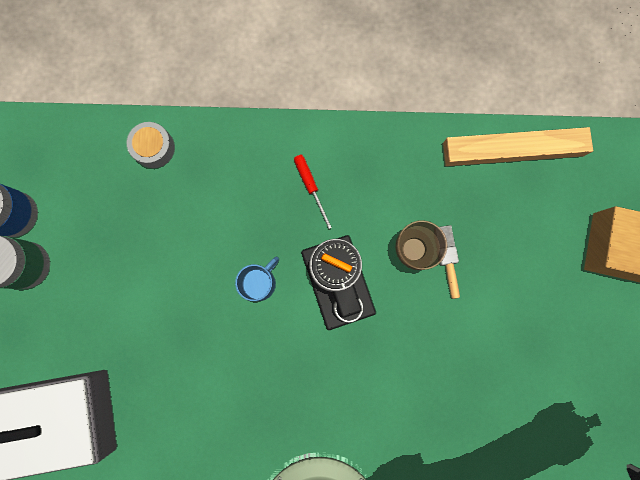

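View pics/side0.png

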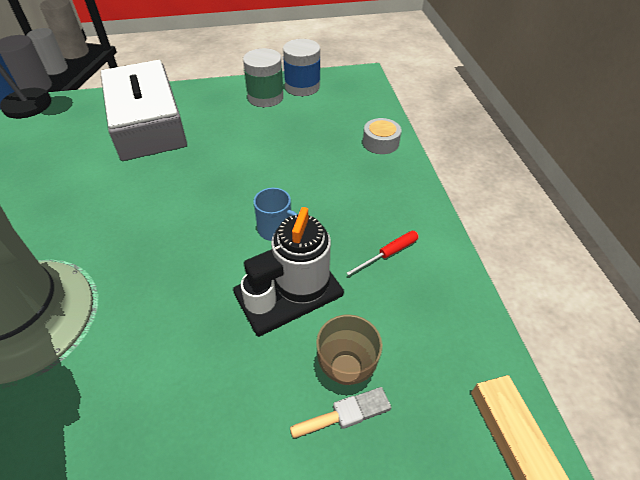

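The top view shows the orange bar at about (337,263), the mug at (256,283), the hopper at (422,245), the brush at (452,262) and the screwdriver at (313,190). Next I'll measure the bar.

```bash
cat > h.py <<'E'
from workcell import *
import cv2, numpy as np
def bar(name,plane=207.):
    c=camera(name); im=c["image"]; hsv=cv2.cvtColor(im,cv2.COLOR_BGR2HSV)
    m=cv2.inRange(hsv,(8,180,120),(20,255,255))
    n,l,st,ce=cv2.connectedComponentsWithStats(m)
    out=[]
    M=np.array(c["cam_to_world"])
    v,u=np.nonzero(m); z=c["range_z"][v,u]
    P=np.stack([(u-c["cx"])/c["fx"]*z,-(v-c["cy"])/c["fy"]*z,-z,np.ones_like(z)])
    W=(M@P)[:3].T
    k=(W[:,2]>150)&(W[:,2]<230)&(z>0)
    return W[k],c
E
python3 - <<'E'
from h import *
for n in("top","side"):
    W,c=bar(n); print(n,len(W),W.min(0),W.max(0),np.median(W,0))
    T=W[W[:,2]>200]; print(len(T),T[:,2].mean())
    (cx,cy),(w,h),a=cv2.minAreaRect(T[:,:2].astype(np.float32)); print(cx,cy,w,h,a)
    ev,E=np.linalg.eigh(np.cov(T[:,:2].T)); print(np.degrees(np.arctan2(E[1,1],E[0,1])),T[:,:2].mean(0))
    im=c["image"]; 
    if n=="top": cv2.imwrite("pics/topc.png",cv2.resize(im[200:340,220:480],None,fx=3,fy=3,interpolation=cv2.INTER_CUBIC))
    # ring/top centre: depth points between 150..182
    z=c["range_z"]; v,u=np.nonzero(z>0); zz=z[v,u]
    P=np.stack([(u-c["cx"])/c["fx"]*zz,-(v-c["cy"])/c["fy"]*zz,-zz,np.ones_like(zz)]); Q=(np.array(c["cam_to_world"])@P)[:3].T
    k=(Q[:,2]>170)&(Q[:,2]<184)&(np.hypot(Q[:,0]-cx,Q[:,1]-cy)<60)
    print("ring",cv2.minEnclosingCircle(Q[k][:,:2].astype(np.float32)),np.median(Q[k][:,2]))
E
```

```text
top 208 [541.92253807 -48.1490406  177.41962826] [575.45581174   9.99427508 211.57309664] [558.9254357  -18.9807423  207.18779996]
201 207.2528739073196
558.6383056640625 -20.32425308227539 61.22726058959961 12.981948852539062 66.12875366210938
66.154162604949 [558.7875017  -19.67093349]
ring ((558.7756958007812, -20.762699127197266), 40.09214401245117) 178.76398315160526
side 344 [541.40704925 -51.90676641 177.59908167] [575.33990727   6.9291964  207.92883579] [556.86577574 -29.91946651 203.94485187]
208 205.19555018636453
558.3070068359375 -22.143760681152344 62.79301834106445 12.974958419799805 66.23969268798828
65.06415736283917 [557.898111   -24.36038667]
ring ((558.708251953125, -21.717130661010742), 40.64775466918945) 176.7752059491122
```

```bash
cat >> h.py <<'E'
def R(adeg):
    a=np.radians(adeg); c,s=np.cos(a),np.sin(a)
    return np.array([[c,s,0],[s,-c,0],[0,0,-1.]])
def ang(s=None):
    s=s or read_state(); t=s["tool_rot"]; return np.degrees(np.arctan2(t[1,0],t[0,0]))
C=np.array([558.6,-21.,0])
E
python3 - <<'E'
from h import *
for a in (156.1,-23.9):
    for d in (0,-75,-145):
        q=inverse_kinematics(C+[0,0,183],R(a+d)); print(a,d,None if q is None else np.round(q,3))
E
```

```text
156.1 0 [ 0.74   0.811 -1.275  1.785  0.834  1.21   1.939]
156.1 -75 [ 0.487  0.581 -0.788  1.796  0.491  0.971  0.911]
156.1 -145 [ 0.38   0.539 -0.625  1.802  0.385  0.926 -0.22 ]
-23.9 0 [ 0.292  0.514 -0.498  1.806  0.304  0.898 -0.76 ]
-23.9 -75 [ 0.067  0.479 -0.185  1.818  0.113  0.854 -1.898]
-23.9 -145 [-0.617  0.619  0.812  1.853 -0.56   0.914 -2.49 ]
```

```bash
python3 - <<'E'
from h import *
q=np.array(inverse_kinematics(C+[0,0,290],R(156.1-75))); q[6]+=np.radians(75); print(q.round(3))
goto_joints(q)
s=read_state(); print(s["time"],s["eef_pos"],ang(s),s["ft_force"],s["torque"])
W,c=bar("top"); print(len(W))
c=camera("wrist"); cv2.imwrite("pics/w1.png",c["image"])
print(movel(C+[0,0,215],max_speed=80,guard=8))
s=read_state(); print(s["time"],s["eef_pos"],ang(s),s["qpos"].round(3),s["ft_force"],s["torque"])
c=camera("wrist"); cv2.imwrite("pics/w2.png",c["image"])
E
```

```text
[ 0.51   0.454 -0.806  1.676  0.351  1.163  2.338]
2.5583 [558.60405561 -21.73697739 289.85576963] 155.9931822084855 [-0.62939111  0.24408022 -0.26150742] [ 0.00443858 -0.02636186 -0.02385179]
0
False
3.75 [558.85572828 -20.95606062 215.44745414] 156.09585253450106 [ 0.478  0.531 -0.768  1.766  0.426  1.018  2.274] [-0.36936793  0.24095401  0.15149351] [0.00924097 0.0066773  0.04057786]
```

View pics/w2.png

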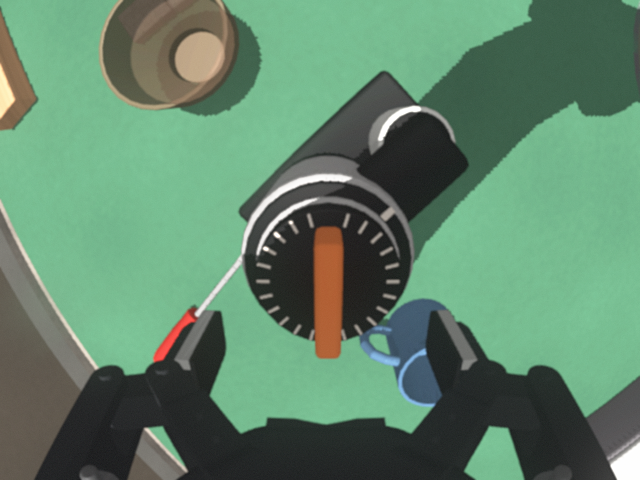

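In the wrist view the bar is upright at (328,230–355), midway between the pads at x≈215 and x≈438. I'll descend and grip.

```bash
python3 - <<'E'
from h import *
print(movel(C+[0,0,183],max_speed=60,guard=8))
s=read_state(); print(s["time"],s["eef_pos"],ang(s),s["ft_force"],s["torque"])
clamp(); wait(.3)
for i in range(3):
    s=read_state(); print(s["time"],s["eef_pos"],ang(s),s["qpos"].round(3),s["ft_force"].round(2),s["torque"].round(3),s["finger_gap"]); wait(.1)
E
```

```text
False
4.4833 [558.68342032 -20.88328705 183.04883544] 156.10569236237828 [0.09226479 0.03729133 0.65035537] [ 0.00399853  0.0013751  -0.02898334]
5.4417 [557.94357938 -20.7066339  183.24911868] 156.128866101081 [ 0.46   0.569 -0.747  1.798  0.463  0.959  2.243] [-7.98  0.42  9.  ] [0.215 1.535 0.142] 12.063792957268147
5.5417 [557.9468591  -20.71314332 183.25348348] 156.12481114809745 [ 0.46   0.569 -0.747  1.798  0.463  0.959  2.243] [-7.95  1.39  8.96] [0.229 1.595 0.101] 11.677608085911352
5.6417 [557.95712371 -20.7184713  183.24561715] 156.12542054832366 [ 0.46   0.569 -0.747  1.798  0.463  0.959  2.243] [-7.97  0.17  9.53] [0.206 1.556 0.142] 12.102934320273924
```

```bash
python3 - <<'E'
from h import *
s=read_state()
movel([557.3,-20.7,184.],max_speed=20); wait(.3)
for i in range(2):
    s=read_state(); print(s["time"],s["eef_pos"],ang(s),s["qpos"].round(3),s["ft_force"].round(2),s["torque"].round(3),s["finger_gap"]); wait(.1)
q=s["qpos"].copy()
# small probe: -5deg in 2.5deg steps
q0=q.copy()
for d in (-2.5,-5):
    q=q0.copy(); q[6]+=np.radians(d); t=read_state()["time"]; goto_joints(q); wait(.1)
    s=read_state(); print(d,s["time"]-t,s["eef_pos"].round(2),ang(s).round(2),s["ft_force"].round(1),s["torque"].round(3))
E
```

```text
6.2917 [557.61132606 -20.65015919 183.54099324] 156.1037032378565 [ 0.461  0.567 -0.747  1.8    0.462  0.957  2.243] [  7.52   1.32 -12.17] [ 0.273 -1.417  0.068] 11.71688937171761
6.3917 [557.64613251 -20.6539901  183.55022088] 156.10291898744214 [ 0.461  0.567 -0.747  1.8    0.462  0.957  2.243] [  6.9    1.88 -12.23] [ 0.209 -1.416  0.056] 11.910726546380955
-2.5 0.35000000000000053 [557.65 -20.64 183.5 ] 153.67 [ 1.8  0.5 -3.6] [ 0.205 -0.308  0.028]
-5 0.34999999999999964 [557.61 -20.6  183.48] 151.19 [ 1.2  1.5 -4.7] [ 0.281 -0.27  -0.009]
```

```bash
cat > turn.py <<'E'
from h import *
q0=read_state()["qpos"].copy(); 
for k in range(1,54):
    q=q0.copy(); q[6]-=np.radians(2.5*k); goto_joints(q)
    ts=[]
    for i in range(3):
        wait(.03); s=read_state(); ts.append(s["torque"][2])
    m=np.median(ts)
    print(round(s["time"],2),-2.5*k,ang(s).round(2),m.round(3),s["ft_force"].round(1),s["eef_pos"].round(1)[:2])
    if abs(m)>.3:
        wait(.2); ts=[]
        for i in range(4): wait(.03); ts.append(read_state()["torque"][2])
        print("check",np.round(ts,3))
        if abs(np.median(ts))>.28: print("STOP"); break
E
python3 turn.py
```

```text
7.54 -2.5 148.78 -0.082 [ 0.7  1.7 -3.9] [557.6 -20.6]
7.89 -5.0 146.28 -0.035 [-0.5  0.4 -2.8] [557.5 -20.6]
8.24 -7.5 143.78 -0.201 [-2.5  2.  -2.2] [557.5 -20.5]
8.59 -10.0 141.29 0.148 [-2.7  2.6 -1.3] [557.5 -20.5]
8.94 -12.5 138.8 -0.018 [-4.5  3.8 -1.1] [557.5 -20.5]
9.29 -15.0 136.29 -0.029 [-4.3  3.7 -0.3] [557.4 -20.4]
9.64 -17.5 133.8 -0.071 [-4.8  3.7 -1.1] [557.4 -20.4]
9.99 -20.0 131.29 -0.135 [-5.9  4.5  0.6] [557.4 -20.4]
10.34 -22.5 128.79 -0.226 [-4.7  4.2  0.5] [557.3 -20.3]
10.69 -25.0 126.31 0.139 [-5.7  4.3 -0.5] [557.3 -20.3]
11.04 -27.5 123.8 0.01 [-5.1  3.9 -0.1] [557.3 -20.2]
11.39 -30.0 121.3 -0.04 [-7.2  5.   0.1] [557.2 -20.2]
11.74 -32.5 118.8 -0.052 [-6.3  6.   0.5] [557.2 -20.1]
12.09 -35.0 116.3 -0.001 [-6.7  4.8  0.7] [557.2 -20.1]
12.44 -37.5 113.8 -0.23 [-6.9  5.4  0.8] [557.2 -20.1]
12.79 -40.0 111.32 0.128 [-7.4  5.6  0.6] [557.2 -20. ]
13.14 -42.5 108.82 0.056 [-7.5  5.9 -0.1] [557.1 -19.9]
13.49 -45.0 106.32 -0.061 [-6.5  5.2  0.3] [557.1 -19.9]
13.84 -47.5 103.82 -0.06 [-7.3  6.4  0.4] [557.1 -19.9]
14.19 -50.0 101.32 -0.036 [-6.   6.3  0.8] [557.1 -19.8]
14.54 -52.5 98.81 -0.205 [-6.9  8.1  0.1] [557.1 -19.8]
14.89 -55.0 96.34 0.162 [-6.8  7.8  1.1] [557.1 -19.7]
15.24 -57.5 93.83 0.027 [-7.1  7.6  0.2] [557.1 -19.6]
15.59 -60.0 91.33 -0.063 [-7.5  8.   1.2] [557.1 -19.6]
15.94 -62.5 88.83 -0.04 [-7.6  8.   0.7] [557.1 -19.6]
16.29 -65.0 86.34 0.005 [-6.5  8.7  0.2] [557.1 -19.5]
16.64 -67.5 83.83 -0.165 [-7.5  9.4 -0.4] [557.1 -19.4]
16.99 -70.0 81.36 0.182 [-7.2  9.5 -0.1] [557.1 -19.4]
17.34 -72.5 78.86 0.226 [-7.2  9.4 -0.1] [557.1 -19.3]
17.69 -75.0 76.37 0.393 [-7.1  8.2  0.6] [557.2 -19.3]
check [0.408 0.42  0.434 0.424]
STOP
```

The torque shows clear 15° click patterns. Then, past a tool angle of about 81°, it climbs steadily to 0.42 N m. A small extra 1.5° step should confirm the stop (expect about 0.58 N m), and then I'll back off to 81.1 + 60 = 141.1°.

```bash
python3 - <<'E'
from h import *
def T():
    ts=[]
    for i in range(4): wait(.03); ts.append(read_state()["torque"][2])
    return np.median(ts).round(3)
s=read_state(); q0=s["qpos"].copy(); a0=ang(s)
q=q0.copy(); q[6]-=np.radians(1.5); goto_joints(q); wait(.2); print("deeper",ang().round(2),T())
tgt=141.1
for a in list(np.arange(84,tgt,6))+[139,tgt]:
    q=q0.copy(); q[6]+=np.radians(a-a0); goto_joints(q); print(round(a,1),ang().round(2),T())
s=read_state(); print(s["time"],s["eef_pos"],s["ft_force"],s["torque"])
E
```

```text
deeper 74.97 0.557
84.0 84.06 -0.02
90.0 89.86 0.03
96.0 95.74 0.252
102.0 101.71 -0.001
108.0 107.67 0.028
114.0 113.6 -0.061
120.0 119.6 0.051
126.0 125.62 0.382
132.0 131.54 -0.1
138.0 137.54 0.091
139 138.5 0.074
141.1 140.62 0.22
23.2417 [557.45523216 -20.35311629 183.46967619] [-2.37134581 -5.91602885 -0.57324899] [-1.27700648  0.47207403  0.22651639]
```

```bash
python3 - <<'E'
from h import *
open_gripper(); wait(.2); s=read_state(); print(s["time"],s["finger_gap"],s["torque"].round(3))
movel(list(s["eef_pos"][:2])+[290],max_speed=120)
q=read_state()["qpos"].copy(); q[0]-=.75; goto_joints(q); wait(.2)
for n in ("top","side"):
    W,c=bar(n); T=W[W[:,2]>200]; print(n,len(T))
    if len(T)>20: print(cv2.minAreaRect(T[:,:2].astype(np.float32)))
    cv2.imwrite(f"pics/{n}9.png",c["image"])
print(read_state()["time"])
E
```

```text
24.15 85.26663541410926 [0.012 0.013 0.05 ]
top 133
((558.3734741210938, -20.442752838134766), (61.101585388183594, 12.829607963562012), 52.32025146484375)
side 213
((558.6698608398438, -21.67539405822754), (62.41761779785156, 13.220053672790527), 50.60982131958008)
27.0
```

View pics/top9.png

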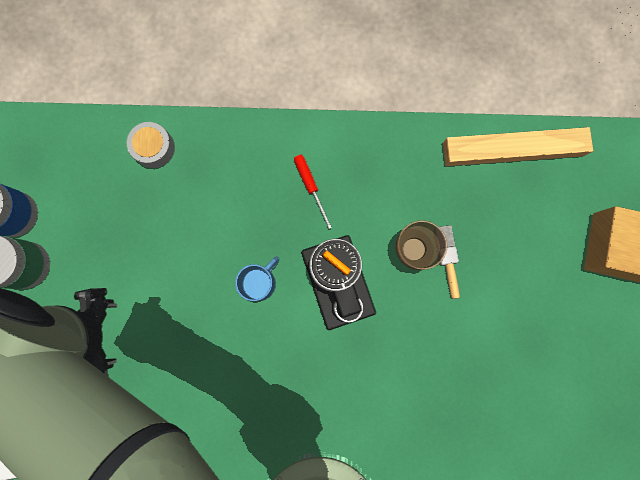

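The bar rests at about 51° (52.3° in top, 50.6° in side; 66.1 − 15 = 51.1° expected). In the picture the mug, hopper, screwdriver and brush are at the same pixels as at the start.

```bash
python3 -c "
from workcell import *
finish_job()"
```

```text
the job is handed in; nothing more can be done
```

I turned the ring clockwise to the burr touch, backed it off 4 clicks (60°), let go and handed the job in at about 27 s. The hand-in gives no verdict, so what follows is from my own checks.

- **Touch:** I turned the bar in 2.5° steps. The click pattern repeated every 15° until the touch, which came 5 clicks from the start, at a tool angle of about 81°. Past it the torque held steady at 0.42 N m, then 0.56 N m after another 1.5°. That slope matches the springy stop and stays below the 1 N m damage limit.
- **Back-off:** After release, the cameras put the bar at 52.3° (top) and 50.6° (side). The expected angle was 51.1°: one click clockwise of the start, which is 4 clicks open from the touch. The two views differ by 1.7°, well within the 6.75° (0.45 click) tolerance.
- **Other objects:** The hopper, mug, screwdriver and brush look unmoved in the last top picture.
- **Disagreement:** When I first gripped the bar I was off its centre by a little under 1 mm, which gave about 8 N sideways. I shifted before turning, and side forces stayed at or below about 10 N per axis.

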